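# Lay out a set of pipe fittings on the shop counter

### The job

Set out the pipe fittings upright on the counter: the valve in the middle of the free front part of the mat with the service bell, the tee likewise in front of the card terminal on its mat, and the coupling in the middle of the round cork coaster between the two mats, with the end cap squarely on top of the coupling. Leave the padlock, the screwdriver and the stapler where they are.

Things in the scene. Friction and masses are not known exactly. Their poses are not given: they have to be found in the camera images.
- valve: Brass ball valve lying on the counter: body 74 mm long (x), with 32 mm hexagonal ends, and a steel butterfly handle on top in the middle, 48 mm long (x), 12 mm thick (y), from z = 38 to 60 mm (the body's top is at z = 32 mm), good to grip. Handle rigidly fixed. Origin: centre of the underside, z up. About 0.22 kg.
- tee: White plastic pipe tee lying on its run, branch pointing straight up: run 84 mm long (x), with hexagonal ends 38 mm high and 44 mm wide (y); branch on the middle with a round collar 38 mm in diameter from z = 40 to 62 mm (30 mm diameter below it). Origin: centre of the underside, z (along the branch) up. About 0.12 kg.
- coupling: Copper pipe coupling: a plain open tube standing on end, 48 mm outside and 36 mm inside diameter, 45 mm high. Origin: centre of its lower end, z up along its axis. About 0.08 kg.
- cap: Copper end cap: a flat round disc 50 mm in diameter and 12 mm thick with a square lug 20 x 20 mm on top, sides along x and y, up to z = 28 mm. Flat underside. Origin: centre of the underside, z up. About 0.05 kg.
- bell_mat: Black mat with the service bell (low steel dome 84 mm in diameter, 57 mm high, its centre at x = 117 mm) standing at its back. Mat fixed, 100 mm wide (y), 245 mm long (x from -55 to +190 mm), 3 mm thick. Origin: underside, in the middle of the free front part, where the fitting goes; x points to the mat's back (away from the robot, up to 0.2 rad askew), z up.
- terminal_mat: Black mat with the card terminal (black box with keys and a screen, 105 mm long, 75 mm wide, 50 mm high, front edge at x = 75 mm) standing at its back. Mat fixed, 100 mm wide (y), 245 mm long (x from -55 to +190 mm), 3 mm thick. Origin: underside, in the middle of the free front part, where the fitting goes; x points to the mat's back (away from the robot, up to 0.2 rad askew), z up.
- coaster: Round cork coaster, fixed, 80 mm in diameter, 3 mm thick, between the two mats. Origin: centre of its underside.
- padlock: Bystander: loose brass padlock lying flat, body 45 x 40 mm and 20 mm high (origin: centre of its underside), steel shackle reaching to x = -56 mm. Not to be moved.
- screwdriver: Bystander: loose screwdriver, 170 mm long along x, handle to -x, about 30 mm high. Not to be moved.
- stapler: Bystander: loose black stapler, 140 mm long (x), 36 mm wide, about 50 mm high. Origin: centre of its underside. Not to be moved.
Things that resemble listed ones, but are neither listed nor needed, are in the scene too. What is shaped like the coupling but green or red is not meant. Of the things that look like the tee, take the one that is nearest to the robot's base at the start.

How it is judged:
By the outcome, as a careful person would: the job done as asked, in the order asked, and still so for the second after the job is handed in, with the robot touching nothing.
It also fails if it takes over 109 s, if anything falls off the work surface, if the arm or the gripper's body presses on something with over 40 N, if the wrist force passes 120 N, or if a joint passes its speed limit or range.

### The arm

A 6-joint arm with a two-finger parallel gripper is mounted at the origin on the work surface. World frame = base frame: x ahead of the robot, y to its left, z up, the work surface at z = 0. Lengths are in m, angles in rad, forces in N, time in s.
With the tool pointing down it reaches from about 0.25 to 0.725 m from the base axis. Payload 9.7 kg.
Tool frame: the origin (TCP) lies on the centre line of the jaws, within the pads' length; the fingertips stand env.tcp_to_tips ahead of it and the grasp point (between the pads) lies 11 mm behind it (env.tcp_to_tips is the distance from the TCP to the fingertips, in m); z points along the fingers, y is the direction in which the jaws open and shut (so a half turn about z gives the same grasp; the last joint's range is limited). The gripper opens to 85 mm and grips with 20 to 120 N. Pads are 22 mm wide; open, the fingers measure 114 mm over their backs; the gripper's body (76 mm by 85 mm) begins 54 mm behind the grasp point. The pads swing forward as they close: fully open they stand 13 mm farther back than shut.
Start: joints at [1.154, 0.087, 0.176, 1.66, 0, 1.571], TCP at [0.223, 0.503, 0.239] pointing down, gripper open.
Joint ranges: [-3.13, 3.13], [-0.85, 1.81], [-1.15, 1.24], [-2.2, 2.28], [-1.44, 1.52], [-3.14, 3.14]. Speed limits (rad/s): [2.22, 2.22, 2.57, 3.14, 3.14, 3.14].

### API

Orientations are given as a unit quaternion [x, y, z, w].
In Python, from rig import env, claw, solve_ik, read_camera, sensors gives the robot as it stands. The module is installed in compiled form; this text tells all that it offers. Calls block until the motion is done:
- env.goto(position, orientation): joint-space move of the TCP to a pose.
- env.move_l(position, orientation=None, vel=0.15): straight line of the TCP; orientation=None keeps the orientation; vel is the mean speed in m/s.
- env.move_joints(angles): joint-space move.
- claw.command_gripper(opening): finger opening in m; the grip force is fixed at half the most; returns when the fingers have stopped.
- env.pause(seconds).
- solve_ik(position, orientation): joint angles nearest the present ones, or None.
- read_camera(name): name is "scene" or "side" or "wrist"; returns a dict with "color" (420x560x3 uint8, red, green, blue), "mtx" (3x3 intrinsics, pixels), "R" (3x3) and "t" (3): a world point X has camera coordinates R X + t. Camera axes: x right, y down, z forward; pixel columns grow to the right and rows downward; lengths in m; the calibration is good to about 2 mm. A picture is of the moment at which its call begins. There is no depth.
A pose or a line that the arm cannot do raises env.IKError and nothing moves.
- env.sign_off(): hands the job in, once; it reports no verdict.
Readings, each from a call of its own:
- sensors.current_clock(): time.
- sensors.current_joint_pos(): joint angles.
- sensors.current_qvel(): joint speeds.
- sensors.current_joint_torque(): joint torques, N m.
- sensors.current_tcp_pos(): TCP position.
- sensors.current_orientation(): TCP orientation.
- sensors.current_wrist_force(): force on the tool from outside, world axes, zero at the start.
- sensors.current_moment(): the same for the moment, N m.
- sensors.current_width(): finger opening in m.
Only numpy, scipy, OpenCV 4.12 (cv2) and the standard library are available. Lean on these libraries where they do the work, as an engineer would, in place of code of your own. Each camera call takes 0.05 s, during which the arm holds its last target.

## Working session

There is one attempt and no reset: what is moved stays moved. The work goes in short steps, each a Python script; the robot and the scene stay as the last script left them, time stands still between calls to the robot, and variables do not carry over. Pictures are saved under pics/ and viewed, and the job is handed in when it is done.

```bash
mkdir -p pics; ls
python3 - <<'E'
from rig import env, claw, solve_ik, read_camera, sensors
import cv2,numpy as np
for n in ("scene","side","wrist"):
    c=read_camera(n); cv2.imwrite(f"pics/{n}0.png",c["color"][:,:,::-1])
    print(n,np.round(c["mtx"],1).tolist(),np.round(-c["R"].T@c["t"],3),np.round(c["R"],2).tolist())
print(env.tcp_to_tips,sensors.current_clock(),sensors.current_orientation(),sensors.current_width())
E
```

```text
pics
scene [[514.1, 0.0, 270.3], [0.0, 514.1, 212.6], [0.0, 0.0, 1.0]] [1.255 0.451 0.825] [[-0.46, 0.89, -0.01], [0.59, 0.29, -0.76], [-0.67, -0.36, -0.65]]
side [[423.0, 0.0, 280.9], [0.0, 423.0, 214.3], [0.0, 0.0, 1.0]] [ 0.045 -0.634  0.628] [[0.84, -0.54, -0.02], [-0.33, -0.49, -0.81], [0.43, 0.69, -0.59]]
wrist [[358.1, 0.0, 275.7], [0.0, 358.1, 212.1], [0.0, 0.0, 1.0]] [0.148 0.536 0.373] [[0.4, 0.91, -0.0], [0.87, -0.38, 0.32], [0.29, -0.13, -0.95]]
0.008 0.15 [ 2.06888776e-01  9.78364338e-01 -4.95690121e-04 -1.07519951e-04] 0.08550248428478108
```

View pics/scene0.png

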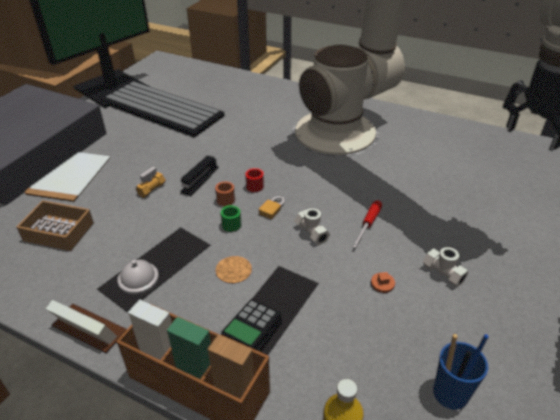

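View pics/side0.png

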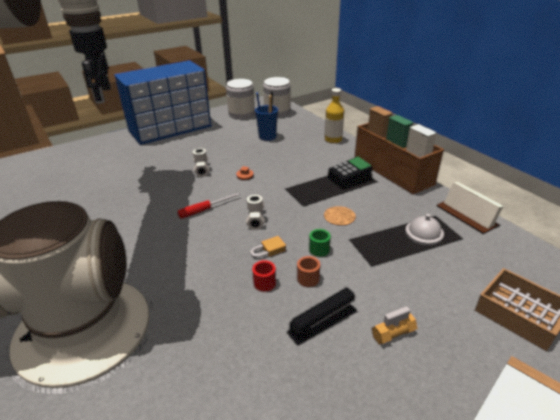

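View pics/wrist0.png

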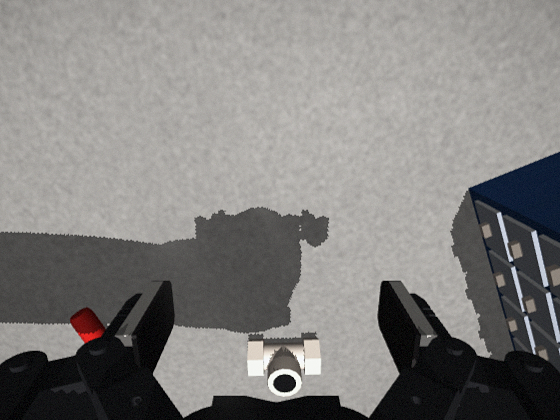

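The tee candidates are the white shapes at scene (312,225) and (448,263). The couplings are at (225,193) copper, (255,180) red and (231,218) green. I'll enlarge both views to check.

```bash
cat > h.py <<'E'
import numpy as np,cv2
def w(c,u,v,z):
    d=c["R"].T@np.linalg.solve(c["mtx"],[u,v,1.]); o=-c["R"].T@c["t"]
    return o+d*(z-o[2])/d[2]
def px(c,X):
    X=np.atleast_2d(X); p=(c["R"]@X.T).T+c["t"]; p=p@c["mtx"].T; return p[:,:2]/p[:,2:]
def crop(c,u0,v0,u1,v1,f,name):
    im=cv2.resize(c["color"][v0:v1,u0:u1,::-1],None,fx=f,fy=f,interpolation=cv2.INTER_CUBIC)
    for u in range((u0+9)//10*10,u1,10):
        cv2.line(im,(int((u-u0)*f),0),(int((u-u0)*f),5 if u%50 else 14),(0,255,255),1)
        if u%50==0: cv2.putText(im,str(u),(int((u-u0)*f)+2,14),0,.4,(0,255,255),1)
    for v in range((v0+9)//10*10,v1,10):
        cv2.line(im,(0,int((v-v0)*f)),(5 if v%50 else 14,int((v-v0)*f)),(0,255,255),1)
        if v%50==0: cv2.putText(im,str(v),(16,int((v-v0)*f)+4),0,.4,(0,255,255),1)
    cv2.imwrite("pics/"+name,im)
E
python3 - <<'E'
from rig import *
from rig import read_camera
from h import *
import pickle
s=read_camera("scene");d=read_camera("side"); pickle.dump((s,d),open("c0.pkl","wb"))
crop(s,90,140,290,290,4,"s1.png"); crop(s,280,180,480,330,4,"s2.png")
crop(d,170,130,370,280,4,"d1.png"); crop(d,240,200,440,350,4,"d2.png")
for n,u,v,z in [("teeA",312,214,.062),("teeB",448,254,.062),("cop",225,187,.045),("cap",383,284,0),("valve",150,186,.02),("coaster",234,269,.003),("bell",138,278,.02),("red",255,174,.045),("green",231,212,.045)]:
    p=w(s,u,v,z); print(n,np.round(p,3),round(np.hypot(*p[:2]),3))
for n,u,v,z in [("teeA",255,203,.062),("teeB",200,154,.062),("cop",308,263,.045),("cap",244,174,.0),("valve",395,330,.02),("coaster",340,216,.003),("bell",425,230,.02),]:
    p=w(d,u,v,z); print(n,np.round(p,3),round(np.hypot(*p[:2]),3))
E
```

```text
teeA [0.44  0.12  0.062] 0.456
teeB [0.43  0.422 0.062] 0.603
cop [ 0.425 -0.12   0.045] 0.441
cap [0.513 0.318 0.   ] 0.603
valve [ 0.48  -0.313  0.02 ] 0.573
coaster [0.619 0.018 0.003] 0.619
bell [ 0.745 -0.141  0.02 ] 0.758
red [ 0.345 -0.079  0.045] 0.354
green [ 0.499 -0.058  0.045] 0.503
teeA [0.429 0.099 0.062] 0.44
teeB [0.421 0.4   0.062] 0.581
cop [ 0.423 -0.125  0.045] 0.442
cap [0.518 0.326 0.   ] 0.612
valve [ 0.467 -0.329  0.02 ] 0.571
coaster [0.617 0.008 0.003] 0.617
bell [ 0.729 -0.161  0.02 ] 0.746
```

View pics/s1.png

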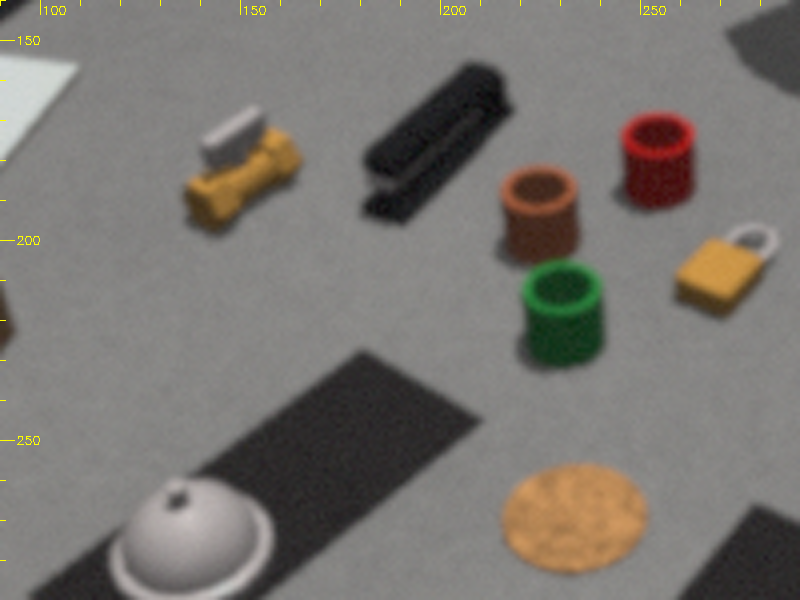

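View pics/s2.png

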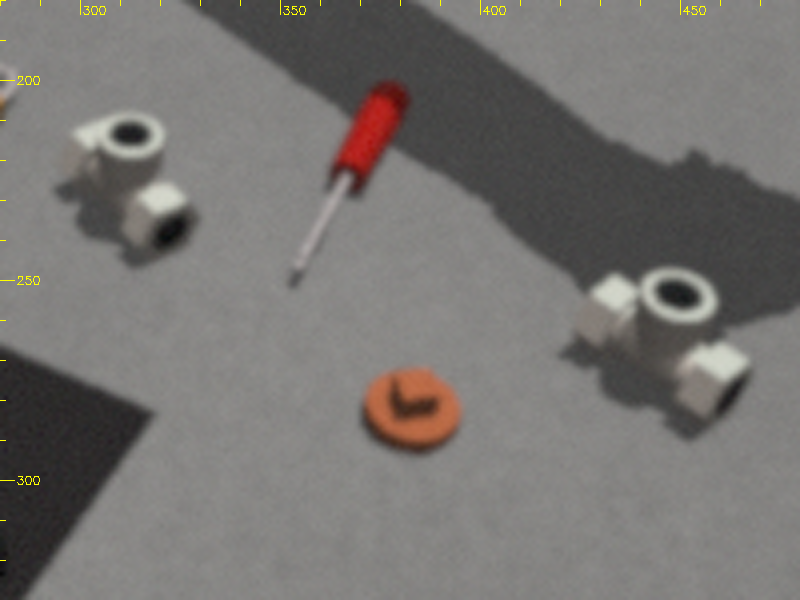

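View pics/d1.png

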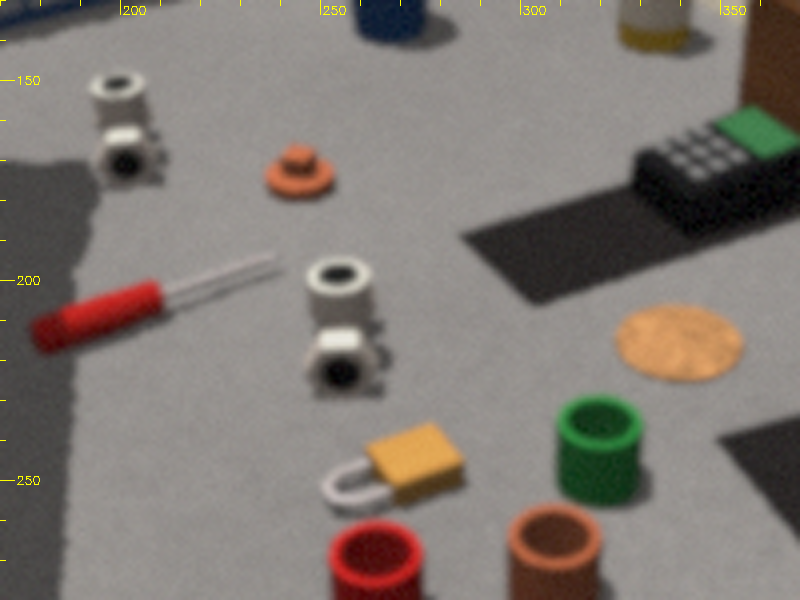

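View pics/d2.png

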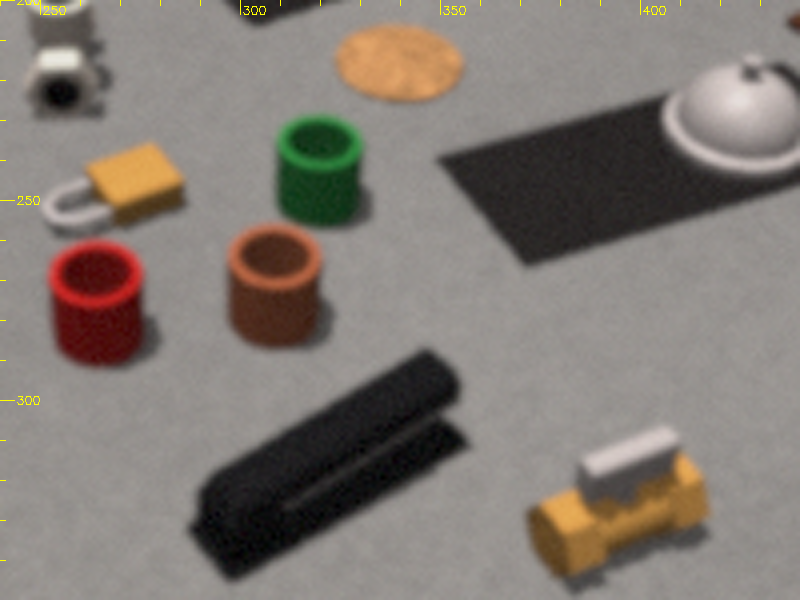

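The nearer tee is A, at scene (312,225): range 0.45 m against 0.59 m for B at (448,263). The copper coupling is at scene (225,193), and the red and green ones are excluded. Next are finer points from both views.

Run:
```python
from h import *
import pickle
s,d=pickle.load(open("c0.pkl","rb"))
P={"handle":(.06,(148.5,172.2),(397.6,312.6)),"tee":(.062,(312.75,213.5),(255,198.75)),"coup":(.045,(225,187),(308.75,264.5)),
"cap":(.012,(383,281),(245,173)),"coaster":(.003,(233.75,269.5),(340,215.75)),
"bmL":(.003,(210.5,245.25),(349.5,239.5)),"bmR":(.003,(180.75,227.5),(371.75,266.5)),
"tmL":(.003,(318.75,283),(285.5,189.25)),"tmR":(.003,(278.75,266.25),(304.25,206))}
r={}
for n,(z,a,b) in P.items():
    A=w(s,*a,z);B=w(d,*b,z); r[n]=(A+B)/2; print(n,np.round(A,4),np.round(B,4))
for m in("bm","tm"):
    L,R=r[m+"L"],r[m+"R"]; e=(L-R)[:2]; wd=np.hypot(*e); y=e/wd; x=np.array([y[1],-y[0]])
    print(m,"width",wd,"yaw",np.arctan2(x[1],x[0]),"origin",(L+R)[:2]/2+.055*x)
h=[w(d,*q,.06) for q in [(385,315),(408,307),(410.5,310),(387,318.5)]]; print(np.round(h,4))
e=h[1]-h[0];print(np.hypot(*e[:2]),np.arctan2(e[1],e[0]))
```

```text
handle [ 0.4748 -0.3133  0.06  ] [ 0.4694 -0.3249  0.06  ]
tee [0.4378 0.1213 0.062 ] [0.4379 0.1143 0.062 ]
coup [ 0.4248 -0.1199  0.045 ] [ 0.4222 -0.1294  0.045 ]
cap [0.5155 0.3178 0.012 ] [0.5143 0.3114 0.012 ]
coaster [0.6206 0.0179 0.003 ] [0.6173 0.0083 0.003 ]
bmL [ 0.5797 -0.0679  0.003 ] [ 0.5769 -0.0763  0.003 ]
bmR [ 0.5606 -0.1636  0.003 ] [ 0.5578 -0.1723  0.003 ]
tmL [0.5733 0.1977 0.003 ] [0.5712 0.1863 0.003 ]
tmR [0.5681 0.1008 0.003 ] [0.5678 0.0924 0.003 ]
bm width 0.09776315434323096 yaw -0.19689477947368997 origin [ 0.6226967  -0.13076427]
tm width 0.0954789288933264 yaw -0.04469994810387141 origin [0.62505576 0.1418344 ]
[[ 0.4476 -0.3169  0.06  ]
 [ 0.4935 -0.3257  0.06  ]
 [ 0.4921 -0.3329  0.06  ]
 [ 0.4451 -0.3244  0.06  ]]
0.04671529395542592 -0.18910521794891763
```

The two views disagree steadily by about 9 mm in y, far more than the stated 2 mm. I'll find out which one is off by checking them against known robot geometry and the wrist camera.

Run:
```python
from rig import env,claw,read_camera,sensors,solve_ik
from h import *
from scipy.spatial.transform import Rotation as Ro
import pickle
t0=sensors.current_clock()
# tool down, closing direction y along world dir angle a: 
def q(a): # tool z down, tool y at world angle a
    y=np.array([np.cos(a),np.sin(a),0]);z=np.array([0,0,-1.]);x=np.cross(y,z)
    return Ro.from_matrix(np.c_[x,y,z]).as_quat()
for a in np.arange(-np.pi,np.pi,np.pi/4):
    for p in ([.43,-.125,.25],[.47,-.32,.25]):
        j=solve_ik(p,q(a)); print(round(a,2),p,None if j is None else np.round(j,2))
```

```text
-3.14 [0.43, -0.125, 0.25] [-0.28 -0.15 -0.04  1.69  0.   -1.85]
-3.14 [0.47, -0.32, 0.25] [-0.6   0.14  0.25  1.69  0.   -2.17]
-2.36 [0.43, -0.125, 0.25] [-0.28 -0.15 -0.04  1.69  0.   -2.64]
-2.36 [0.47, -0.32, 0.25] [-0.6   0.14  0.25  1.69  0.   -2.95]
-1.57 [0.43, -0.125, 0.25] [-0.28 -0.15 -0.04  1.69  0.    2.86]
-1.57 [0.47, -0.32, 0.25] [-0.6   0.14  0.25  1.69  0.    2.54]
-0.79 [0.43, -0.125, 0.25] [-0.28 -0.15 -0.04  1.69  0.    2.07]
-0.79 [0.47, -0.32, 0.25] [-0.6   0.14  0.25  1.69  0.    1.76]
0.0 [0.43, -0.125, 0.25] [-0.28 -0.15 -0.04  1.69  0.    1.29]
0.0 [0.47, -0.32, 0.25] [-0.6   0.14  0.25  1.69  0.    0.97]
0.79 [0.43, -0.125, 0.25] [-0.28 -0.15 -0.04  1.69  0.    0.5 ]
0.79 [0.47, -0.32, 0.25] [-0.6   0.14  0.25  1.69  0.    0.19]
1.57 [0.43, -0.125, 0.25] [-0.28 -0.15 -0.04  1.69  0.   -0.28]
1.57 [0.47, -0.32, 0.25] [-0.6   0.14  0.25  1.69  0.   -0.6 ]
2.36 [0.43, -0.125, 0.25] [-0.28 -0.15 -0.04  1.69  0.   -1.07]
2.36 [0.47, -0.32, 0.25] [-0.6   0.14  0.25  1.69  0.   -1.38]
```

Run:
```python
from h import *
import pickle
s,d=pickle.load(open("c0.pkl","rb"))
# overlay base circle centre & TCP
for n,c in(("s",s),("d",d)):
    im=c["color"].copy()
    print(n,px(c,[[0,0,0],[.223,.503,.239],[.223,.503,.231]]))
    c2=dict(c);c2["color"]=im
    for r in (.08,.1,.12):
        th=np.linspace(0,2*np.pi,60); pts=px(c,np.c_[r*np.cos(th),r*np.sin(th),0*th])
        cv2.polylines(im,[np.int32(pts*16)],True,(0,255,0),1,shift=4)
    u,v=px(c,[[.223,.503,.239]])[0]
    cv2.circle(im,(int(u*16),int(v*16)),32,(255,0,0),-1,shift=4)
    crop(c2,*((280,0,560,210,2.8) if n=="s" else (0,0,280,420,1.42)),f"ov{n}.png")
```

```text
s [[334.27050858 131.43904544]
 [529.65217781 141.23640001]
 [528.42682069 144.53009964]]
d [[ 82.2039032  328.51166304]
 [103.55075463  97.23679026]
 [104.365401   100.25263509]]
```

View pics/ovs.png

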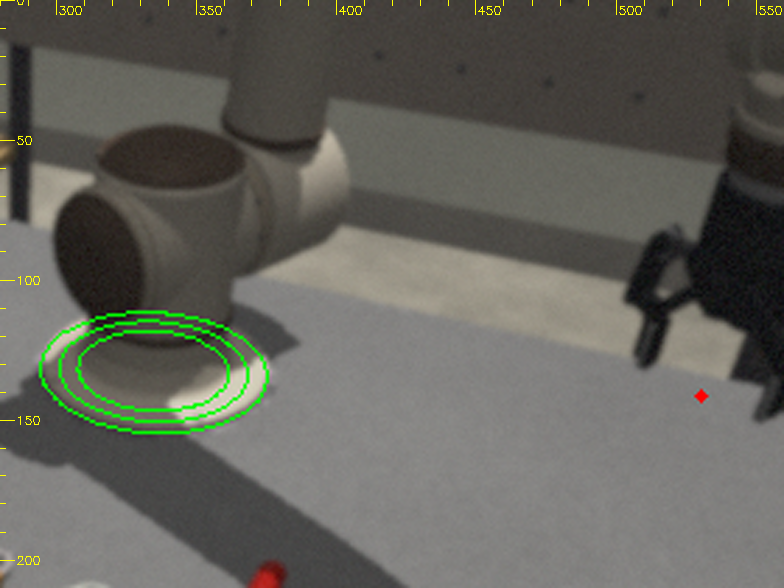

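View pics/ovd.png

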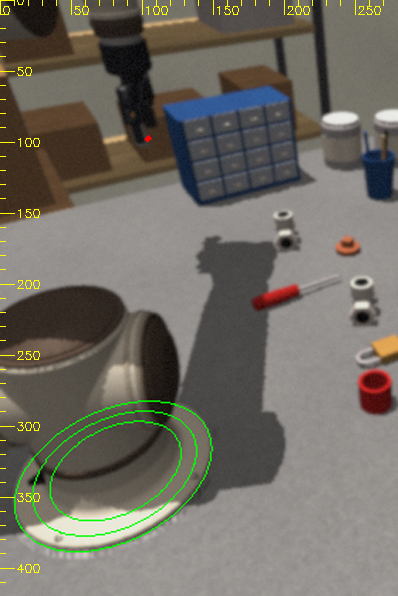

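Run:
```python
from rig import read_camera
from h import *
import pickle
s,d=pickle.load(open("c0.pkl","rb"))
c=read_camera("wrist"); 
crop(c,230,320,350,410,6,"w0c.png")
# s2 ring centre (678,294), d1 (118,84)
print(w(s,280+678/4,180+294/4,.062), w(d,170+118/4,130+84/4,.062), w(c,284.5,382,.062))
print(w(c,75,318,.03))
```

```text
[0.42725622 0.42435928 0.062     ] [0.42704685 0.41779261 0.062     ] [0.42575899 0.42310425 0.062     ]
[0.27672129 0.23188511 0.03      ]
```

View pics/w0c.png

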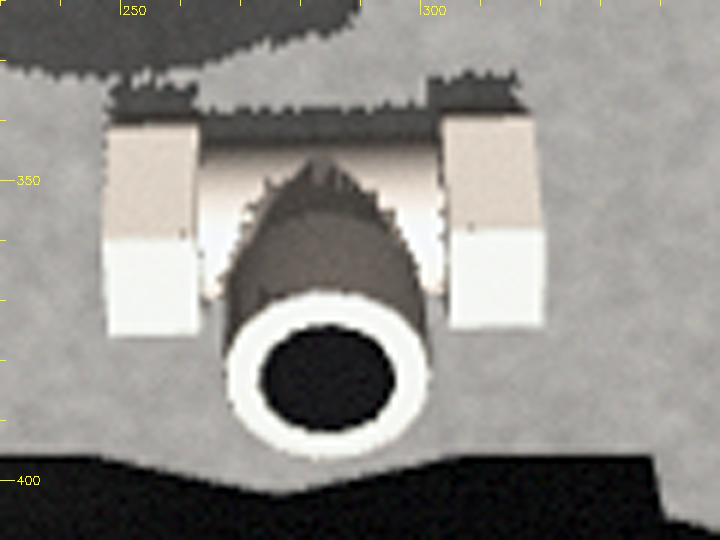

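The wrist camera puts the tee B collar at (.4258,.4231) and the scene camera at (.4273,.4244), so they agree to 2 mm. The side camera is about 6–10 mm off in y, so I'll use scene and wrist. I'll hover over the valve and look down.

```bash
cat >> h.py <<'E'
from scipy.spatial.transform import Rotation as Ro
def q(a):
    y=np.array([np.cos(a),np.sin(a),0]);z=np.array([0,0,-1.]);x=np.cross(y,z)
    return Ro.from_matrix(np.c_[x,y,z]).as_quat()
E
python3 - <<'E'
from rig import env,claw,read_camera,sensors,solve_ik
from h import *
import pickle
a=1.38
env.goto([.53,-.323,.25],q(a)); print(sensors.current_clock(),sensors.current_tcp_pos(),sensors.current_joint_pos())
c=read_camera("wrist"); pickle.dump(c,open("cv.pkl","wb")); cv2.imwrite("pics/wv.png",c["color"][:,:,::-1])
print(px(c,[.4748,-.3133,.06]), px(c,[.4694,-.3249,.06]))
E
```

```text
3.3917 [ 0.53032857 -0.32235095  0.25005443] [-5.46185051e-01  2.68710637e-01  4.05150589e-01  1.70720935e+00
  5.87848509e-05 -3.56310869e-01]
[[274.22967579 122.45098777]] [[260.1170461  118.80468193]]
```

View pics/wv.png

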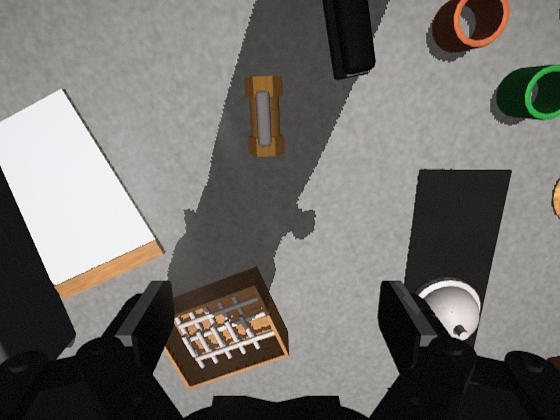

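Run:
```python
from h import *
import pickle
c=pickle.load(open("cv.pkl","rb"))
crop(c,230,60,310,165,5,"wvc.png"); crop(c,400,0,560,180,3.3,"wvd.png")
for n,p,z in [("handle",(264,119),.06),("bmR",(419,170),.003),("bmL",(511.5,170),.003),("coup",(483,18),.045),("green",(547,92),.045)]:
    print(n,np.round(w(c,*p,z),4))
```

```text
handle [ 0.4702 -0.3216  0.06  ]
bmR [ 0.5576 -0.1702  0.003 ]
bmL [ 0.5764 -0.0721  0.003 ]
coup [ 0.4247 -0.1237  0.045 ]
green [ 0.4959 -0.0678  0.045 ]
```

View pics/wvc.png

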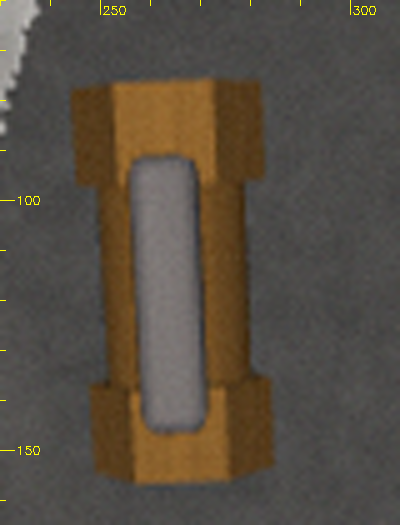

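View pics/wvd.png

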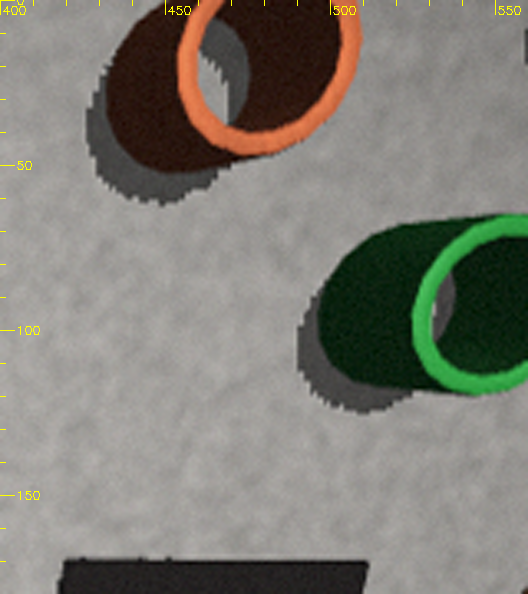

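The wrist view reads the mat width as 99.9 mm (should be 100), and its positions lie between the scene and side readings, so I'll rely on it. Now I pick the valve at the handle and place it.

Run:
```python
from rig import env,claw,read_camera,sensors,solve_ik
from h import *
import pickle
c=pickle.load(open("cv.pkl","rb"))
A=w(c,262.2,91.2,.06);B=w(c,265.0,146.3,.06);e=B-A;print(A,B,np.hypot(*e[:2]))
yaw=np.arctan2(e[1],e[0]);C=(A+B)/2;print("yaw",yaw,C)
print(abs(np.hypot(*e[:2])-.048))
assert abs(np.hypot(*e[:2])-.048)<.004
Q=q(yaw+np.pi/2); x,y=C[:2]
claw.command_gripper(.045)
env.goto([x,y,.12],Q); env.move_l([x,y,.046],vel=.12)
print(sensors.current_wrist_force(),sensors.current_tcp_pos())
claw.command_gripper(0.0); print("w",sensors.current_width())
env.move_l([x,y,.13],vel=.15); print("w",sensors.current_width(),sensors.current_wrist_force(),sensors.current_clock())
c=read_camera("wrist"); cv2.imwrite("pics/wv2.png",c["color"][:,:,::-1])
s=read_camera("scene"); cv2.imwrite("pics/s_v2.png",s["color"][:,:,::-1])
```

```text
[ 0.44720267 -0.31850015  0.06      ] [ 0.49375765 -0.32542695  0.06      ] 0.04706746976217941
yaw -0.14770405454724625 [ 0.47048016 -0.32196355  0.06      ]
0.0009325302378205905
[ 0.40604054 -0.12533366  0.70697376] [ 0.47109909 -0.32226724  0.04698036]
w 0.010716687243140758
w 0.010612788802551822 [ 0.45155367 -0.25112384 -3.19096687] 6.4167
```

View pics/wv2.png

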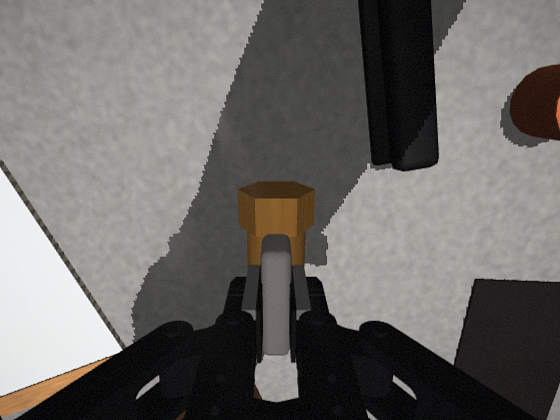

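View pics/s_v2.png

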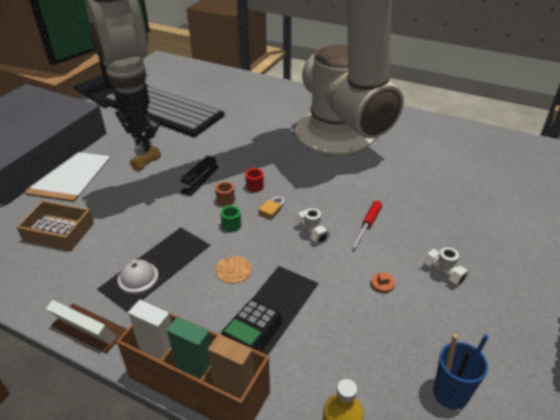

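The valve hangs level in the jaws, with the handle at u≈276. I'll place it on the bell mat and look on the way.

Run:
```python
from rig import env,claw,read_camera,sensors,solve_ik
from h import *
import pickle
c=read_camera("wrist"); tz=sensors.current_tcp_pos(); 
A=w(c,275.5,236,tz[2]+.014);B=w(c,275.5,355,tz[2]+.014)
print("held handle",A,B,(A+B)/2,np.hypot(*(B-A)[:2]),tz)
for n,p in (("bmR",(476,279.5)),):
    print(n,w(c,*p,.003))
M=np.array([.6213,-.1313]);yaw=-.19;Q=q(yaw+np.pi/2)
env.goto([*M,.13],Q)
c=read_camera("wrist"); cv2.imwrite("pics/wv3.png",c["color"][:,:,::-1]); pickle.dump(c,open("cv3.pkl","wb"))
print(sensors.current_tcp_pos(),sensors.current_clock())
```

```text
held handle [ 0.43844674 -0.31705422  0.14246504] [ 0.49033588 -0.32476     0.14246504] [ 0.46439131 -0.32090711  0.14246504] 0.052458189808094656 [ 0.46991806 -0.32158877  0.12846504]
bmR [ 0.5563493  -0.16921149  0.003     ]
[ 0.62066052 -0.13263498  0.13001479] 7.575
```

View pics/wv3.png

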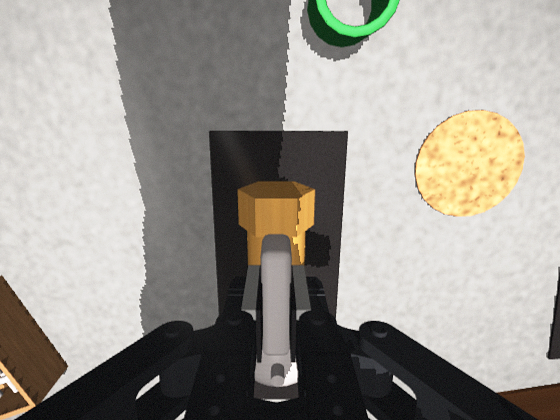

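Run:
```python
from h import *
import pickle
c=pickle.load(open("cv3.pkl","rb"))
crop(c,200,120,360,370,2.4,"wv3c.png")
R=w(c,210,131,.003);L=w(c,348,131,.003);e=L-R;yaw=-np.arctan2(e[0],e[1]);M=(L+R)/2+.055*np.array([np.cos(yaw),np.sin(yaw),0])
print(R,L,np.hypot(*e[:2]),yaw,M)
print("coaster",[w(c,*p,.003) for p in ((470,163),(415.5,169),(524,156),(476,109.5),(463,216))])
```

```text
[ 0.55759799 -0.16823017  0.003     ] [ 0.57623461 -0.07121312  0.003     ] 0.09879084662210007 -0.18978446499416124 [ 0.62092877 -0.13009725  0.003     ]
coaster [array([0.6160892 , 0.01397308, 0.003     ]), array([ 0.61303454, -0.02567345,  0.003     ]), array([0.61829129, 0.05280112, 0.003     ]), array([0.57847662, 0.01889132, 0.003     ]), array([0.65689627, 0.00781723, 0.003     ])]
```

View pics/wv3c.png

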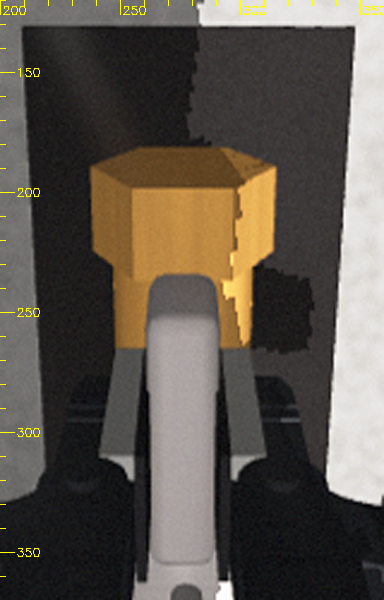

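Run:
```python
from rig import env,claw,read_camera,sensors,solve_ik
from h import *
import pickle
c=pickle.load(open("cv3.pkl","rb")); t=sensors.current_tcp_pos()
A=w(c,275.5,252,t[2]+.014);B=w(c,275.5,355,t[2]+.014);print(A,B,np.hypot(*(B-A)[:2]),(A+B)/2-t)
yaw=-.19;Q=q(yaw+np.pi/2);M=[.6211,-.1306]
env.goto([*M,.09],Q);env.move_l([*M,.0495],vel=.08)
print(sensors.current_tcp_pos(),sensors.current_wrist_force())
claw.command_gripper(.04);print(sensors.current_width(),sensors.current_wrist_force())
env.move_l([*M,.12],vel=.15)
# hover looking at tee: estimate (.438,.118), view from base side
env.goto([.50,.118,.25],q(np.pi/2))
c=read_camera("wrist"); cv2.imwrite("pics/wt.png",c["color"][:,:,::-1]); pickle.dump(c,open("ct.pkl","wb"))
s=read_camera("scene"); cv2.imwrite("pics/s_v3.png",s["color"][:,:,::-1]); pickle.dump(s,open("sv3.pkl","wb"))
print(sensors.current_tcp_pos(),sensors.current_clock()); crop(s,90,200,330,340,3.3,"s_v3c.png")
```

```text
[ 0.59572572 -0.12748972  0.14401479] [ 0.64101951 -0.1362055   0.14401479] 0.046124748191227236 [-0.00228791  0.00078737  0.014     ]
[ 0.62058922 -0.13050136  0.04969017] [-4.38582215 -0.67970983  5.21857301]
0.03986840150898498 [-0.14470127  0.29406337 -0.30520486]
[0.50039975 0.11709571 0.24895857] 10.7917
```

View pics/wt.png

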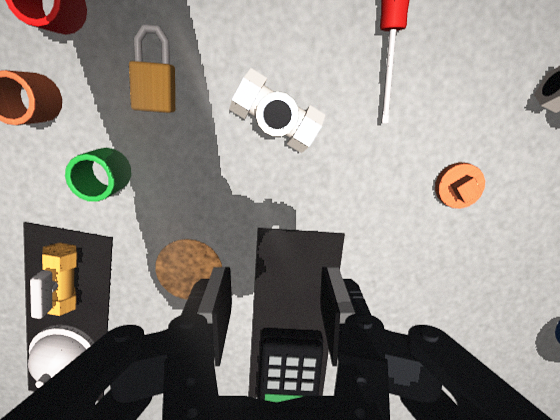

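View pics/s_v3c.png

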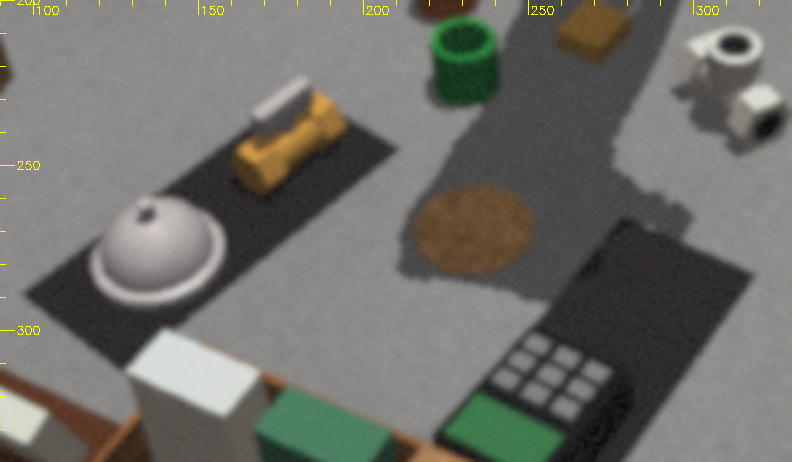

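The valve stands upright and centred on the bell mat. This wrist view shows tee A at (278,115), the coaster at (189,268), the cap at (461,186), the terminal mat's front corners at (258,228) and (344,234), and the padlock and screwdriver shaft nearby. I'll zoom in for points.

Run:
```python
from h import *
import pickle
c=pickle.load(open("ct.pkl","rb"))
crop(c,215,55,345,165,6,"wt1.png"); crop(c,425,150,500,220,8,"wt2.png"); crop(c,140,210,360,320,3.6,"wt3.png")
```

```text
(no output)
```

View pics/wt1.png

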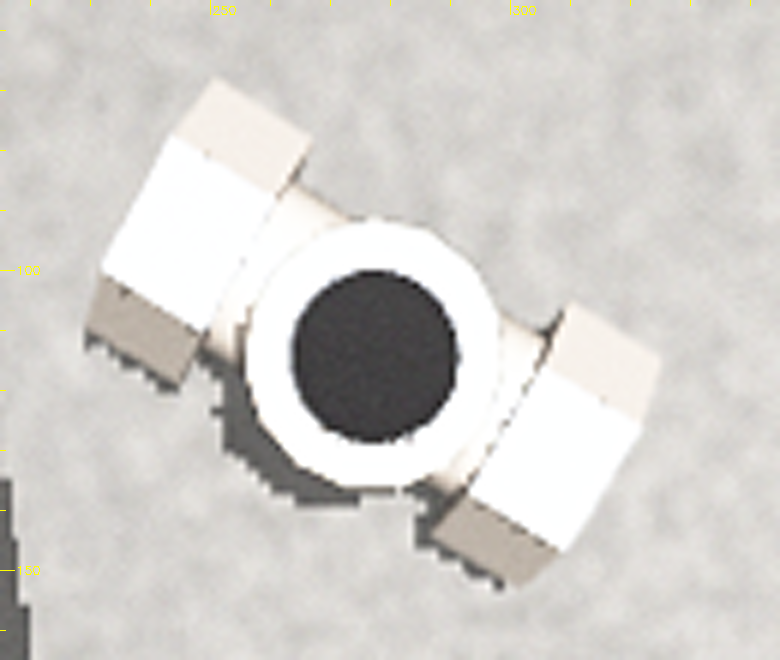

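View pics/wt2.png

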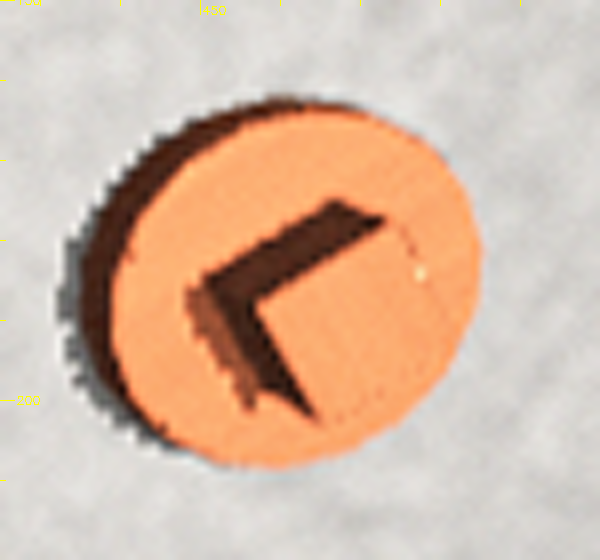

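View pics/wt3.png

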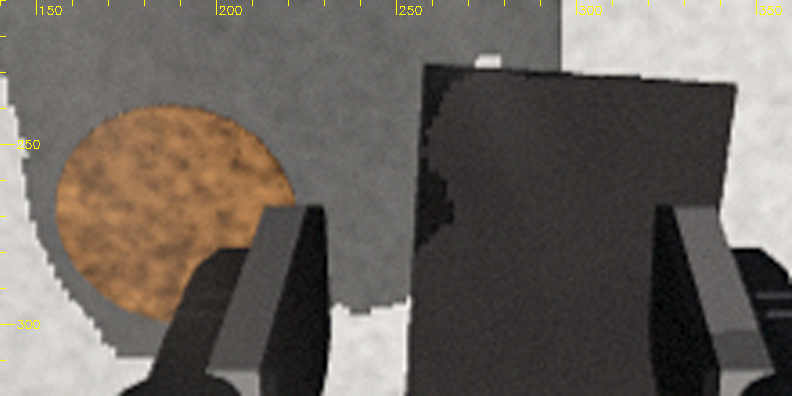

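Run:
```python
from h import *
import pickle
c=pickle.load(open("ct.pkl","rb"))
W=lambda u,v,z:w(c,u,v,z)
print("tee collar",W(277.25,113.8,.062))
a=W(246.7,93.5,.038);b=W(307.3,131.7,.038);e=b-a;print("tee run",(a+b)/2,np.hypot(*e[:2]),np.arctan2(e[1],e[0]))
R=W(258.1,227.5,.003);L=W(344.4,233.6,.003)
# camera right = +y?
print(R,L);e=(L-R) if L[1]>R[1] else R-L;yaw=-np.arctan2(e[0],e[1]);print("tm",np.hypot(*e[:2]),yaw,(L+R)/2+.055*np.array([np.cos(yaw),np.sin(yaw),0]))
p=[W(425+u/8,150+v/8,.028) for u,v in((258,303),(388,222),(318,425))]
print("lug",p,(p[1]+p[2])/2,[np.hypot(*(p[0]-k)[:2]) for k in p[1:]],[np.arctan2(*(k-p[0])[1::-1]) for k in p[1:]])
print("disc",W(462,185.75,.012),W(438.8,187,.012),W(485.2,185,.012))
print("coaster",W(188,270,.003),W(156,266,.003), "padlock",W(152,87,.02),"driver tip",W(384,120,.005),"shaft",W(390,60,.005))
```

```text
tee collar [0.43621827 0.1183448  0.062     ]
tee run [0.43667612 0.11862152 0.038     ] 0.06611951864138227 1.0244140574303688
[0.56412651 0.09683944 0.003     ] [0.57154805 0.19535228 0.003     ]
tm 0.09879200118615368 -0.07519373535909596 [0.62268187 0.1419641  0.003     ]
lug [array([0.51123287, 0.30261941, 0.028     ]), array([0.50065686, 0.31739053, 0.028     ]), array([0.52753152, 0.31298444, 0.028     ])] [0.51409419 0.31518748 0.028     ] [np.float64(0.018166942117462222), np.float64(0.019315280415918998)] [np.float64(2.192174655901303), np.float64(0.5664302891486879)]
disc [0.51303041 0.31563123 0.012     ] [0.51440522 0.29109867 0.012     ] [0.51220661 0.34020296 0.012     ]
coaster [0.61796285 0.01294077 0.003     ] [ 0.61272814 -0.0244355   0.003     ] padlock [ 0.4135494  -0.00179442  0.02      ] driver tip [0.44539344 0.22804954 0.005     ] shaft [0.3885246  0.22851259 0.005     ]
```

Tee A is at (.436,.118) with run yaw 1.02, and the collar and hex-end fits agree within 0.5 mm. The terminal mat is at (.623,.142). I'll pick the tee across its run and place it.

Run:
```python
from rig import env,claw,read_camera,sensors,solve_ik
from h import *
import pickle
x,y=.4364,.1184;Q=q(1.024+np.pi/2)
claw.command_gripper(.06)
env.goto([x,y,.12],Q); env.move_l([x,y,.042],vel=.12)
print(sensors.current_wrist_force(),sensors.current_tcp_pos())
claw.command_gripper(0.0); print("w",sensors.current_width())
env.move_l([x,y,.13],vel=.15); print("w",sensors.current_width(),sensors.current_wrist_force())
M=[.623,.142];Q2=q(-.065+np.pi/2)
env.goto([*M,.13],Q2)
c=read_camera("wrist"); cv2.imwrite("pics/wt4.png",c["color"][:,:,::-1]); pickle.dump(c,open("ct4.pkl","wb"))
print(sensors.current_tcp_pos(),sensors.current_clock())
```

```text
[-0.21826716 -0.10728294  0.15538177] [0.43686525 0.11851202 0.04271801]
w 0.03656266894371337
w 0.036335623127479094 [ 0.72242526  0.15683351 -0.75393557]
[0.62223021 0.1419279  0.12978296] 14.9667
```

View pics/wt4.png

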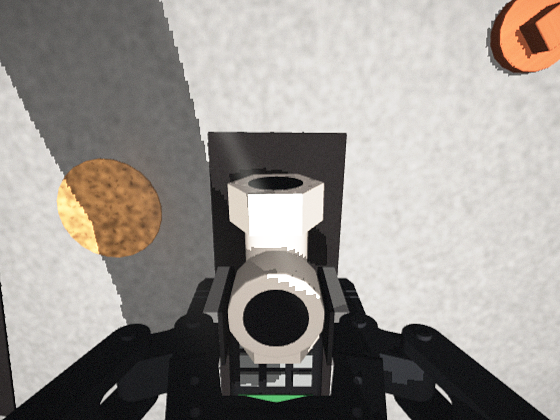

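Run:
```python
from rig import env,claw,read_camera,sensors,solve_ik
from h import *
import pickle
c=pickle.load(open("ct4.pkl","rb"))
R=w(c,209,133,.003);L=w(c,346.5,132.5,.003);e=L-R;yaw=-np.arctan2(e[0],e[1]);O=(L+R)/2+.055*np.array([np.cos(yaw),np.sin(yaw),0])
print(R,L,np.hypot(*e[:2]),yaw,O,"coaster",w(c,109,208,.003))
yaw=-.07;M=[.6227,.1420];Q2=q(yaw+np.pi/2)
env.goto([*M,.09],Q2);env.move_l([*M,.046],vel=.08)
print(sensors.current_tcp_pos(),sensors.current_wrist_force())
claw.command_gripper(.06);print(sensors.current_width(),sensors.current_wrist_force())
env.move_l([*M,.13],vel=.15)
# hover viewing coupling (.4235,-.124)
env.goto([.48,-.13,.25],q(np.pi/2))
c=read_camera("wrist"); cv2.imwrite("pics/wc.png",c["color"][:,:,::-1]); pickle.dump(c,open("cc.pkl","wb"))
s=read_camera("scene"); pickle.dump(s,open("st.pkl","wb"))
print(sensors.current_tcp_pos(),sensors.current_clock()); crop(s,200,200,440,340,3.3,"s_t3c.png")
```

```text
[0.56527715 0.09732577 0.003     ] [0.57107544 0.19553336 0.003     ] 0.09837860632925907 -0.058972672021619044 [0.62308069 0.14318795 0.003     ] coaster [0.61655108 0.01404298 0.003     ]
[0.62252369 0.1423154  0.04577255] [-1.99520856  1.01698909  3.34922458]
0.05996086451314221 [0.47315875 0.45869701 0.31532714]
[ 0.48041996 -0.12922797  0.24912664] 18.3667
```

View pics/wc.png

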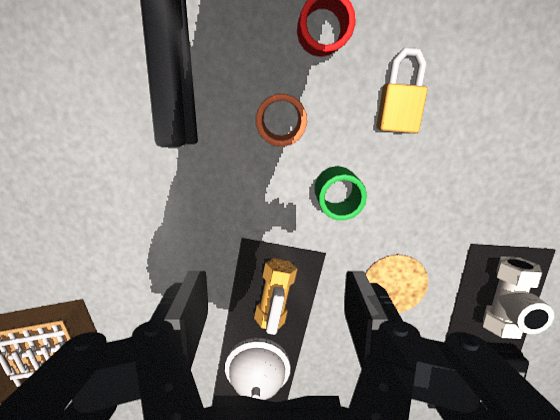

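View pics/s_t3c.png

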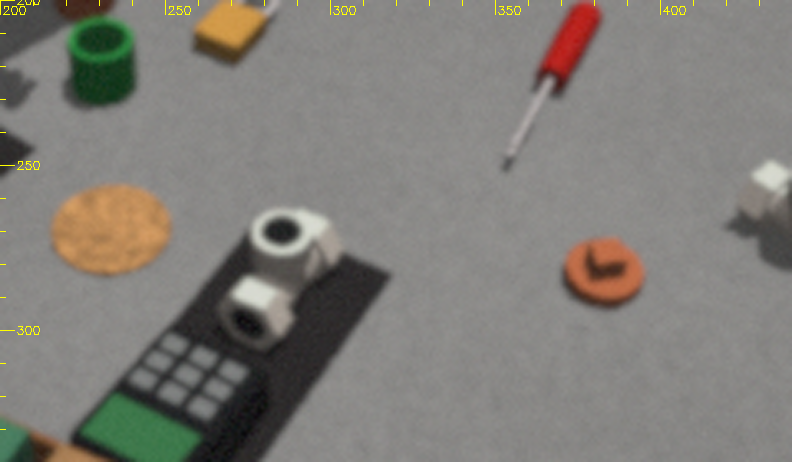

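The tee sits upright on its mat. Copper coupling: ring centre (281,120), with the stapler to its left (edge u≈195), red at (327,25) and green at (341,193). I'll close along a direction slanted clear of all three, so first I check the clearances.

Run:
```python
from h import *
import pickle
c=pickle.load(open("cc.pkl","rb"))
crop(c,130,0,440,230,2.5,"wc1.png")
C=w(c,281.5,120,.045)
print("coup",C,w(c,256.5,120,.045),w(c,307,120,.045))
P={"st1":w(c,197,142,.0)[:2],"st1b":w(c,197,142,.05)[:2],"st2":w(c,160,147,.02)[:2],"st3":w(c,188,50,.03)[:2]}
red=w(c,330,20,.045)[:2];gr=w(c,343,196,.045)[:2];pl=[w(c,u,v,.01)[:2] for u,v in((378,132),(383,85),(390,55))]
print(P,red,gr,pl)
for a in np.arange(1.6,2.5,.1):
    d=np.array([np.cos(a),np.sin(a)]);n=np.array([-d[1],d[0]]);m=[]
    def dist(p): # distance from rect fingers
        v=p-C[:2]; s=abs(v@d);t=abs(v@n); return np.hypot(max(s-.0425,.028-s if s<.028 else 0,0),max(t-.011,0))
    print(round(a,2),{k:round(dist(p)*1e3) for k,p in P.items()},"red",round(dist(red)*1e3-24),"gr",round(dist(gr)*1e3-24),"pl",[round(dist(p)*1e3) for p in pl])
```

```text
coup [ 0.4226987  -0.12444221  0.045     ] [ 0.42272108 -0.1474171   0.045     ] [ 0.42267587 -0.10101069  0.045     ]
{'st1': array([ 0.44855451, -0.21329368]), 'st1b': array([ 0.44214111, -0.20238481]), 'st2': array([ 0.45102598, -0.24666112]), 'st3': array([ 0.3622718 , -0.20926758])} [ 0.34047795 -0.08388264] [ 0.49513691 -0.06357465] [array([ 0.43694837, -0.0250223 ]), array([ 0.39157735, -0.02422889]), array([ 0.36441909, -0.02009781])]
1.6 {'st1': 49, 'st1b': 37, 'st2': 82, 'st3': 66} red 46 gr 41 pl [57, 61, 77]
1.7 {'st1': 49, 'st1b': 37, 'st2': 82, 'st3': 69} red 42 gr 45 pl [57, 61, 76]
1.8 {'st1': 50, 'st1b': 38, 'st2': 83, 'st3': 72} red 38 gr 49 pl [57, 62, 76]
1.9 {'st1': 50, 'st1b': 38, 'st2': 82, 'st3': 76} red 34 gr 53 pl [58, 62, 76]
2.0 {'st1': 49, 'st1b': 37, 'st2': 82, 'st3': 80} red 31 gr 56 pl [60, 62, 77]
2.1 {'st1': 49, 'st1b': 36, 'st2': 82, 'st3': 84} red 28 gr 59 pl [63, 61, 77]
2.2 {'st1': 49, 'st1b': 37, 'st2': 82, 'st3': 88} red 26 gr 62 pl [66, 61, 76]
2.3 {'st1': 50, 'st1b': 39, 'st2': 84, 'st3': 91} red 24 gr 63 pl [69, 62, 76]
2.4 {'st1': 52, 'st1b': 41, 'st2': 86, 'st3': 94} red 24 gr 60 pl [73, 64, 76]
```

View pics/wc1.png

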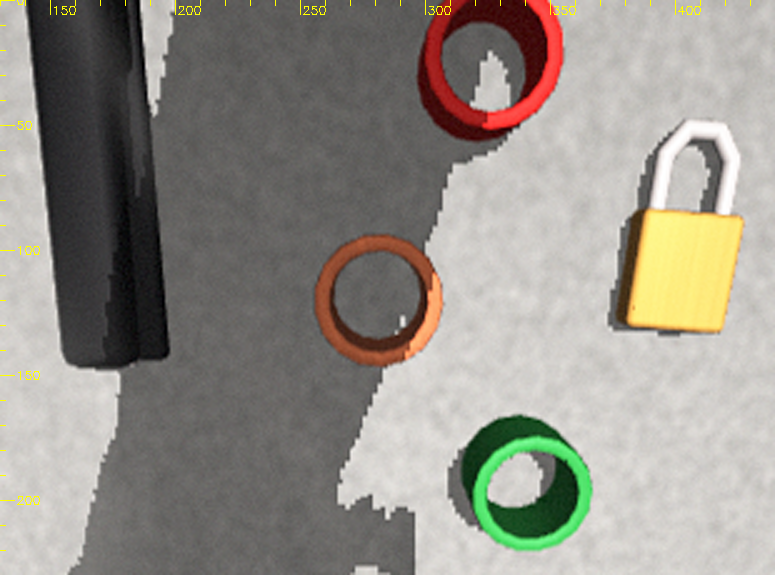

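Run:
```python
from rig import env,claw,read_camera,sensors,solve_ik
from h import *
import pickle
x,y=.4229,-.1245;Q=q(1.65)
claw.command_gripper(.066)
env.goto([x,y,.12],Q); env.move_l([x,y,.02],vel=.12)
print(sensors.current_wrist_force(),sensors.current_tcp_pos())
claw.command_gripper(0.0); print("w",sensors.current_width())
env.move_l([x,y,.13],vel=.15); print("w",sensors.current_width(),sensors.current_wrist_force())
env.goto([.617,.0137,.13],q(np.pi/2))
c=read_camera("wrist"); cv2.imwrite("pics/wc4.png",c["color"][:,:,::-1]); pickle.dump(c,open("cc4.pkl","wb"))
print(sensors.current_tcp_pos(),sensors.current_clock())
```

```text
[0.11118919 0.89468818 0.43695198] [ 0.42350183 -0.12465782  0.02082367]
w 0.046396983497726856
w 0.04633488131684819 [-0.36631101  0.03729124 -1.85934574]
[0.61618317 0.01266953 0.13017757] 22.3917
```

View pics/wc4.png

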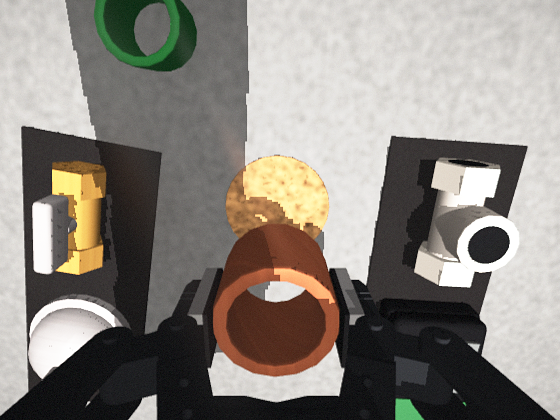

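Run:
```python
from rig import env,claw,read_camera,sensors,solve_ik
from h import *
import pickle
from scipy.optimize import least_squares
c=pickle.load(open("cc4.pkl","rb"))
th=np.linspace(0,2*np.pi,200)
def ext(C): p=px(c,np.c_[C[0]+.04*np.cos(th),C[1]+.04*np.sin(th),0*th+.003]);return np.array([p[:,0].min(),p[:,0].max(),p[:,1].min()])
r=least_squares(lambda C:ext(C)-[226,329.5,155],[.617,.013],diff_step=1e-3);print("coaster",r.x,r.fun)
t=np.array([.6165,.0138])
print(px(c,[*t,.003]))
im=c["color"].copy();p=px(c,np.c_[t[0]+.04*np.cos(th),t[1]+.04*np.sin(th),0*th+.003]);cv2.polylines(im,[np.int32(p*16)],True,(0,0,255),1,shift=4)
cv2.imwrite("pics/wc4o.png",im[:,:,::-1])
```

```text
coaster [0.61800432 0.01430052] [-0.53403882  0.53354018  0.04693682]
[[277.08343381 205.35684404]]
```

View pics/wc4o.png

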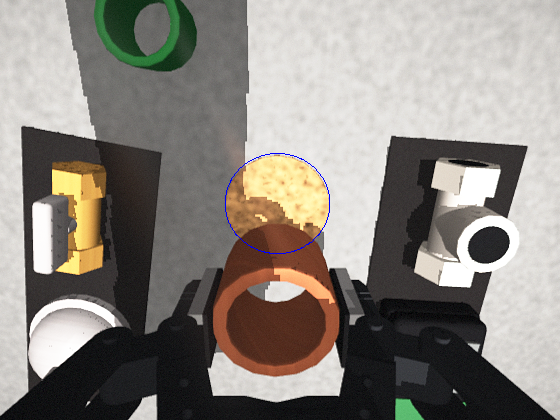

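Run:
```python
from rig import env,claw,read_camera,sensors,solve_ik
from h import *
import pickle
M=[.618,.0143]
env.goto([*M,.07],q(np.pi/2));env.move_l([*M,.0243],vel=.06)
print(sensors.current_tcp_pos(),sensors.current_wrist_force())
claw.command_gripper(.066);print(sensors.current_width(),sensors.current_wrist_force())
env.move_l([*M,.14],vel=.15)
a=2.165
env.goto([.5137+.05*.83,.3155+.05*.56,.22],q(a))
c=read_camera("wrist"); cv2.imwrite("pics/wk.png",c["color"][:,:,::-1]); pickle.dump(c,open("ck.pkl","wb"))
s=read_camera("scene"); pickle.dump(s,open("sc.pkl","wb"))
print(sensors.current_tcp_pos(),sensors.current_clock()); crop(s,90,180,330,340,3.3,"s_c3c.png")
k=px(c,[.5137,.3155,.028])[0].astype(int);print(k); crop(c,k[0]-45,max(k[1]-45,0),k[0]+45,k[1]+45,7,"wkc.png")
```

```text
[0.61789741 0.01433781 0.02428509] [-2.60007864  0.33072625  2.54548931]
0.06620866169427378 [-1.29484141  0.55371797 -0.64750623]
[0.55580259 0.34215466 0.21965463] 26.3083
[277 130]
```

View pics/wkc.png

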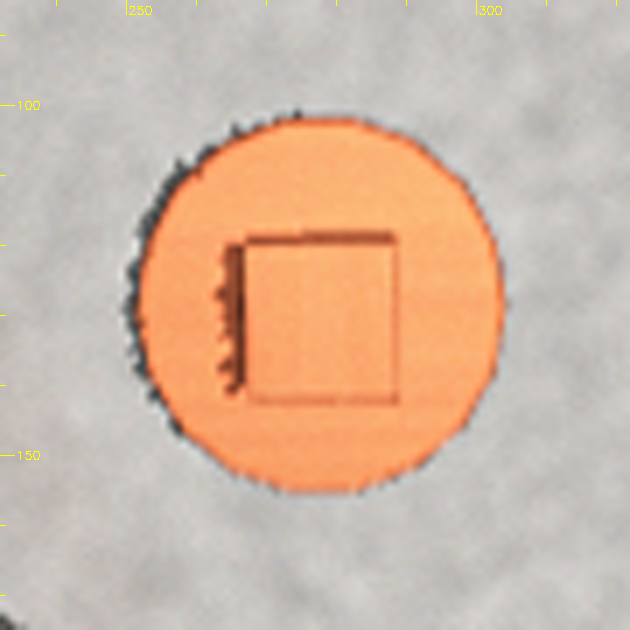

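View pics/s_c3c.png

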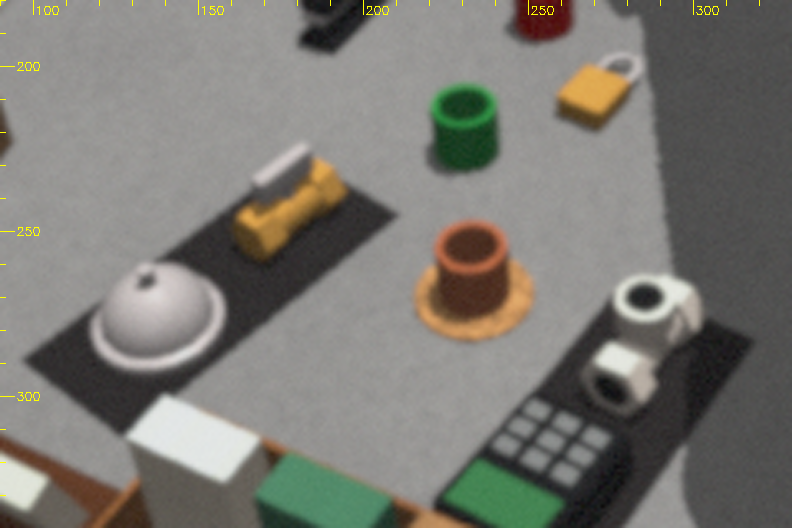

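View pics/wk.png

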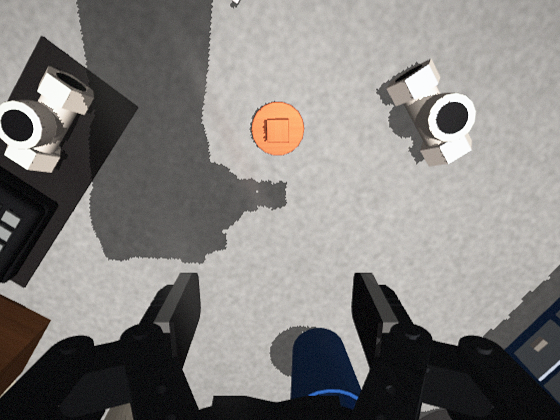

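The coupling stands centred on the coaster. The lug is square to the view, with its top centre at about (278,131) and the disc centre at (278,128). I'll grasp the cap, then look at the coupling top before placing.

Run:
```python
from rig import env,claw,read_camera,sensors,solve_ik
from h import *
import pickle
c=pickle.load(open("ck.pkl","rb"))
l=w(c,277.9,131,.028);d=w(c,277.8,128.4,.012);print(l,d)
x,y=((l+d)/2)[:2];a=2.165;Q=q(a)
claw.command_gripper(.045)
env.goto([x,y,.10],Q); env.move_l([x,y,.023],vel=.1)
print(sensors.current_wrist_force(),np.array(sensors.current_tcp_pos())-[x,y,0])
claw.command_gripper(0.0); print("w",sensors.current_width())
env.move_l([x,y,.17],vel=.15); print("w",sensors.current_width(),sensors.current_wrist_force())
env.goto([.675,.014,.17],q(np.pi/2))
c=read_camera("wrist"); cv2.imwrite("pics/wk4.png",c["color"][:,:,::-1]); pickle.dump(c,open("ck4.pkl","wb"))
print(sensors.current_tcp_pos(),sensors.current_clock())
```

```text
[0.51393462 0.31626492 0.028     ] [0.51326952 0.31578436 0.012     ]
[ 0.4424428   0.11525816 -0.23037481] [0.00043105 0.00027101 0.02378722]
w 0.018439118054875057
w 0.018268693617603856 [-0.98236993 -0.1431673  -0.52369822]
[0.67477728 0.01548059 0.17014986] 30.975
```

View pics/wk4.png

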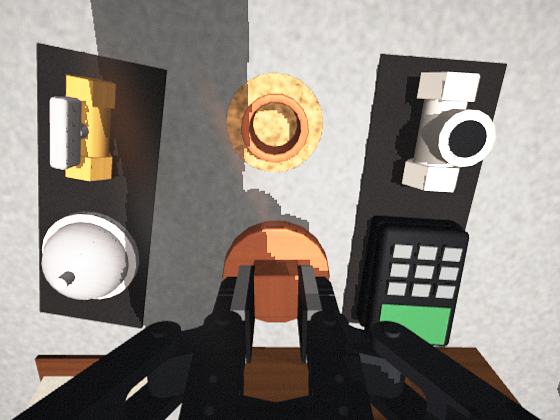

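Run:
```python
from rig import read_camera
from h import *
import pickle
c=pickle.load(open("ck4.pkl","rb"))
crop(c,210,60,340,185,6,"wk4c.png");crop(c,205,210,350,390,4,"wk4d.png")
```

```text
(no output)
```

View pics/wk4c.png

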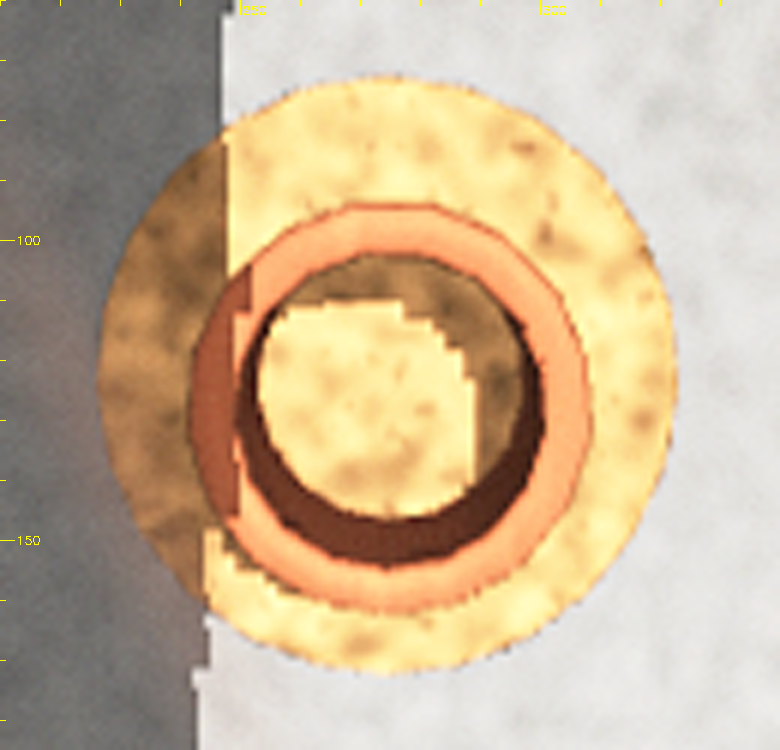

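View pics/wk4d.png

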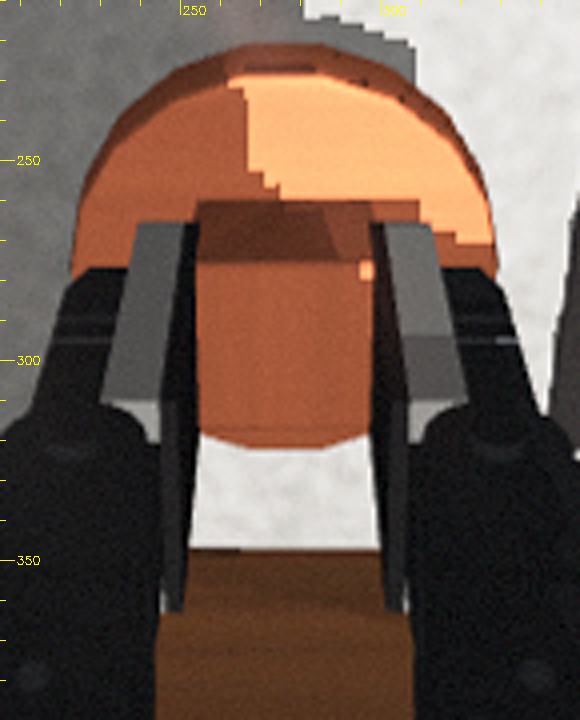

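Run:
```python
from rig import sensors
from h import *
import pickle
c=pickle.load(open("ck4.pkl","rb")); t=np.array(sensors.current_tcp_pos());print(t)
r=w(c,275,128,.048);k=w(c,274.67,122.5,.003);print("ring",r,"coaster",k,"diff",(r-k)[:2], "ring dia",np.hypot(*(w(c,241.3,128,.048)-w(c,308.7,128,.048))[:2]))
N=w(c,275.5,228,t[2]-.0118);F=w(c,275.5,321.8,t[2]-.0118);print("disc",N,F,(N+F)/2-t)
a=w(c,276.1,275.5,t[2]+.0042);b=w(c,276.1,317.3,t[2]+.0042);print("lug",a,b,(a+b)/2-t)
```

```text
[0.67477728 0.01548059 0.17014986]
ring [0.61699376 0.0143848  0.048     ] coaster [0.61668134 0.01398791 0.003     ] diff [0.00031242 0.00039689] ring dia 0.04723692023663416
disc [0.64970176 0.01496295 0.15834986] [0.6978453  0.01505901 0.15834986] [-0.00100375 -0.00046961 -0.0118    ]
lug [0.66429464 0.0152603  0.17434986] [0.68420769 0.01531057 0.17434986] [-0.00052612 -0.00019516  0.0042    ]
```

The coupling is within 0.5 mm of the coaster centre, and the cap is held within 1 mm of the TCP. I'll lower it with force feedback.

Run:
```python
from rig import env,claw,read_camera,sensors,solve_ik
from h import *
import pickle
M=[.6178,.0146];Q=q(np.pi/2)
env.goto([*M,.11],Q);env.move_l([*M,.078],Q,vel=.08);env.pause(.2)
f0=np.array(sensors.current_wrist_force())[2]
z=.075
while z>.0695:
    env.move_l([*M,z],Q,vel=.03);f=np.array(sensors.current_wrist_force())[2]-f0
    print(round(z,4),np.round(sensors.current_tcp_pos(),4),round(f,2))
    if f>2.0: break
    z-=.0006
claw.command_gripper(.05);print(sensors.current_width(),sensors.current_wrist_force())
env.move_l([*M,.16],vel=.12)
env.goto([.675,.014,.2],Q)
c=read_camera("wrist"); cv2.imwrite("pics/wf.png",c["color"][:,:,::-1]); pickle.dump(c,open("cf.pkl","wb"));crop(c,200,40,360,180,5,"wfc.png")
s=read_camera("scene"); pickle.dump(s,open("sf.pkl","wb"));crop(s,90,180,330,340,3.3,"sf.png")
d=read_camera("side");cv2.imwrite("pics/df.png",d["color"][:,:,::-1])
print(sensors.current_clock())
```

```text
0.075 [0.6177 0.0146 0.0748] 0.37
0.0744 [0.6178 0.0146 0.0744] 0.17
0.0738 [0.6178 0.0146 0.0737] 0.68
0.0732 [0.6178 0.0146 0.0732] 0.57
0.0726 [0.6177 0.0146 0.0725] 0.8
0.072 [0.6179 0.0146 0.0721] 1.04
0.0714 [0.6179 0.0146 0.0721] 7.21
0.05001338822167469 [ 0.3602086  -0.45780193  0.38536489]
35.775
```

View pics/wfc.png

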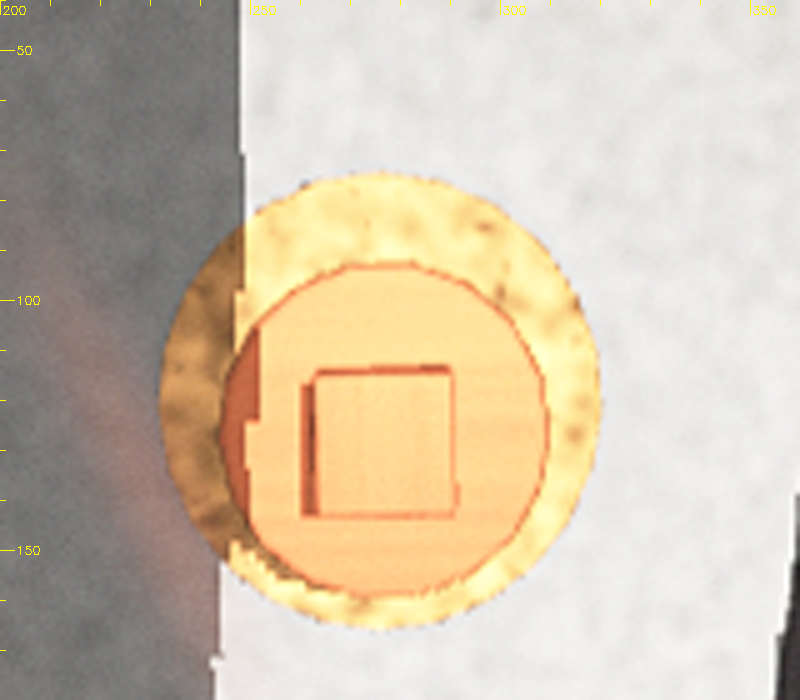

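View pics/sf.png

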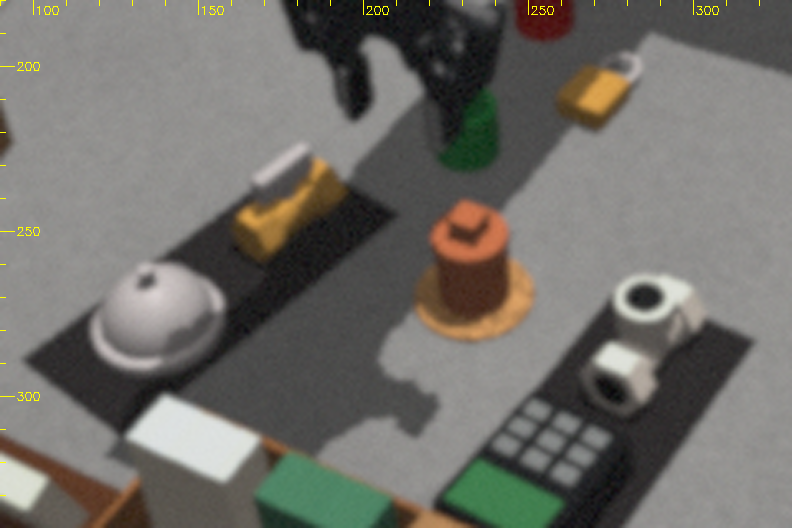

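View pics/df.png

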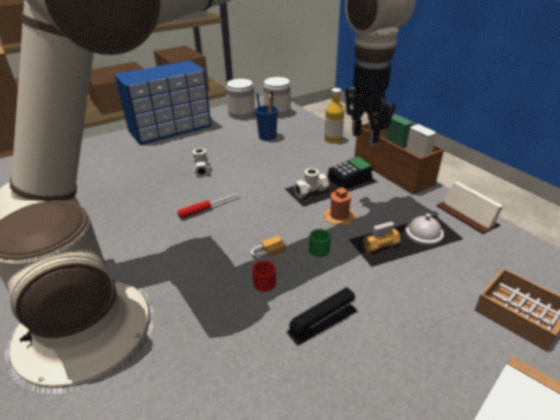

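View pics/wf.png

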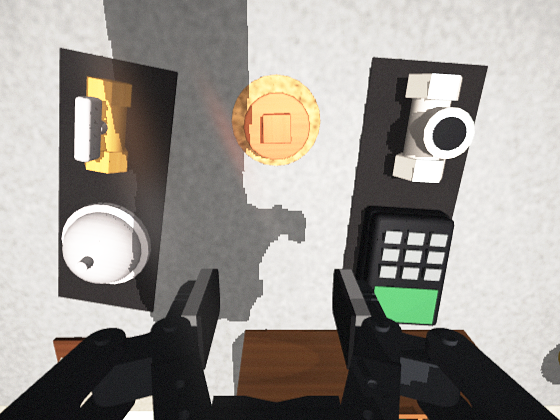

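Run:
```python
from h import *
import pickle
c=pickle.load(open("cf.pkl","rb"))
def mat(r,l):
    R=w(c,*r,.003);L=w(c,*l,.003);e=L-R;y=-np.arctan2(e[0],e[1]);X=np.array([np.cos(y),np.sin(y)]);return (L+R)[:2]/2+.055*X,y,np.hypot(*e[:2])
for n,m,p,z in(("valve",((61,48),(177.5,72)),(88.5,128),.063),("tee",((373,57),(487.5,66)),(449,133),.065)):
    O,y,wd=mat(*m);P=w(c,*p,z)[:2];X=np.array([np.cos(y),np.sin(y)]);Y=np.array([-X[1],X[0]]);print(n,O,y,wd,"off",(P-O)@X,(P-O)@Y)
P=w(c,200+385/5,40+430/5,.060);r=w(c,200+383/5,40+430/5,.060);print("disc",P,"lug",w(c,200+385/5,40+443/5,.076),"coaster",w(c,200+381/5,40+401/5,.003))
d0=pickle.load(open("c0.pkl","rb"))[1]["color"]; d1=cv2.imread("pics/df.png")[:,:,::-1]
g=lambda i:cv2.cvtColor(np.ascontiguousarray(i),cv2.COLOR_RGB2GRAY).astype(np.float32)
for n,(u0,v0,u1,v1) in {"padlock":(245,232,292,262),"driver":(174,190,245,222),"stapler":(284,283,362,342)}.items():
    print(n,cv2.phaseCorrelate(g(d0[v0:v1,u0:u1]),g(d1[v0:v1,u0:u1])))
```

```text
valve [ 0.62123087 -0.12986282] -0.19254471203985898 0.09863513325965119 off -0.003720391036089208 0.004658045993095543
tee [0.62313717 0.14163515] -0.07160581926820776 0.09880914747044282 off -0.0013484878749434317 -0.0005865599881126306
disc [0.61721118 0.01466588 0.06      ] lug [0.61765026 0.01463215 0.076     ] coaster [0.6169309  0.01407132 0.003     ]
padlock ((0.055537506355673116, -0.37112927541288165), 0.5581958141591814)
driver ((-0.3742795725295096, 0.28095283990919384), 0.5736862462427881)
stapler ((-0.08213778766688051, -0.2726418922807454), 0.7817828154563904)
```

The bystanders have not moved, and the tee and the stack are within 1.5 mm. The valve reads 6 mm off from a coarse point, so I'll enlarge it.

Run:
```python
from h import *
import pickle
c=pickle.load(open("cf.pkl","rb"));crop(c,50,35,185,185,4,"wfv.png")
```

```text
(no output)
```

View pics/wfv.png

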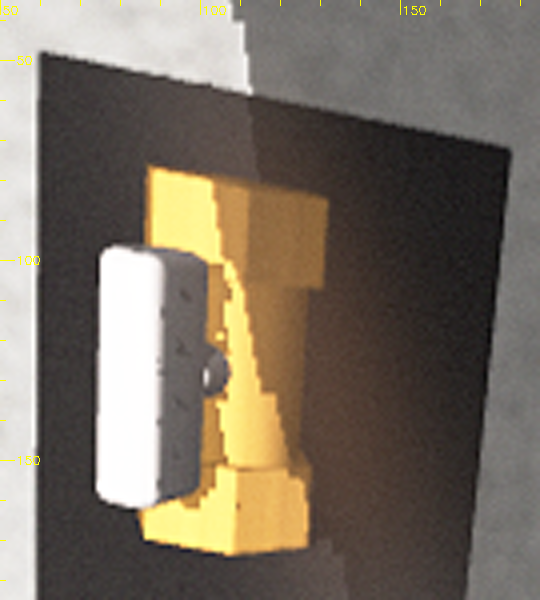

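Run:
```python
from h import *
import pickle
c=pickle.load(open("cf.pkl","rb"))
R=w(c,50+40/4,35+52/4,.003);L=w(c,50+511/4,35+150/4,.003);e=L-R;y=-np.arctan2(e[0],e[1]);X=np.array([np.cos(y),np.sin(y)]);Y=np.array([-X[1],X[0]])
O=(L+R)[:2]/2+.055*X;P=w(c,50+130.5/4,35+376/4,.063)[:2];print(O,P,(P-O)@X,(P-O)@Y)
a=w(c,50+133/4,35+249/4,.063);b=w(c,50+128/4,35+504/4,.063);print("handle len",np.hypot(*(b-a)[:2]),"yaw",np.arctan2((b-a)[1],(b-a)[0]),"mat",y)
```

```text
[ 0.62141078 -0.13030192] [ 0.61919548 -0.12904407] -0.0024166648747993126 0.0008059135932277116
handle len 0.046974792103364804 yaw -0.1870058629817161 mat -0.19452577472766558
```

The valve is within 2.5 mm and 0.01 rad of its target. Everything checks out, so I'm handing in.

Run:
```python
from rig import env,sensors
env.sign_off(); print(sensors.current_clock())
```

```text
the job is handed in; nothing more can be done
the job is handed in; nothing more can be done
```

I placed all four fittings in the order asked and handed the job in at about 36 s of the 109 s allowed.

| Item | Last measured position (wrist camera) |
|---|---|
| Valve on the bell mat | about 2.5 mm from the middle, yaw within 0.01 rad of the mat |
| Tee on the terminal mat | about 1.5 mm from the middle; this is the tee that stood nearest the base |
| Coupling on the coaster | within 0.5 mm of centre, measured before the cap went on |
| Cap on the coupling | within 1 mm of centre and sitting flat; contact force was 7 N when I released it |

- **Bystanders:** in the side camera, the padlock, screwdriver and stapler shifted less than half a pixel between the start and the end, so I judge them unmoved.
- **Camera disagreement:** the side and scene cameras differed by 6–12 mm, mostly in y, well over the stated 2 mm. I placed from the wrist camera, which mostly read between those two and gave the known sizes within about 2 mm (mat width 98–100 mm against 100 mm).
- **First valve reading:** my final check first gave about 6 mm off. That came from a badly read point on the handle, and the enlarged crop gave the 2.5 mm above.

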